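# Fit the stop roller and set the telescoping stop arm

### The arm

A 7-joint arm with a two-finger parallel gripper is mounted at the origin on the work surface. World frame = base frame: x ahead of the robot, y to its left, z up, the work surface at z = 0. Lengths are in m, angles in rad, forces in N, time in s.
With the tool pointing down it reaches from about 0.425 to 0.925 m from the base axis. Payload 6.8 kg.
Tool frame: the origin (TCP) lies between the finger pads; the fingertips stand 14 mm ahead of it and the grasp point (between the pads) lies 5 mm behind it; z points along the fingers, y is the direction in which the jaws open and shut (so a half turn about z gives the same grasp; the last joint's range is limited). The gripper opens to 85 mm and grips with 20 to 120 N. Pads are 22 mm wide; open, the fingers measure 114 mm over their backs; the gripper's body (76 mm by 85 mm) begins 54 mm behind the grasp point. The pads swing forward as they close: fully open they stand 13 mm farther back than shut.
Start: joints at [-1.332, 0.477, 0.022, 1.555, -0.011, 1.109, -0.083], TCP at [0.229, 0.635, 0.245] pointing down, gripper open.
Joint ranges: [-2.96, 2.96], [-0.34, 2.1], [-1.41, 1.46], [0.24, 2.44], [-1.37, 4.51], [0.17, 1.92], [-2.96, 2.96]. Speed limits (rad/s): [2.39, 2.39, 3.14, 3.14, 3.14, 3.14, 3.14].

### API

Orientations are given as a unit quaternion [w, x, y, z].
In Python, from station import bot gives the robot as it stands.
- The arm moves only by the shell command python3 -m crank 'ROWS' [FORCE]. ROWS is JSON, a list of rows, each a list of 3 entries, a list of its own where there are three numbers: the shift along the tool's x, y, z in m, then the turn, a rotation vector about the tool's x, y, z in degrees, then the finger opening in m, from 0 to 0.0854. A call has 1 to 10 rows; each row shifts and turns the commanded pose from where the row before left it, along the tool's axes as they then stand; what a row does not reach is not made up. A row lasts 1/8 s, in which the tool goes at most 62.5 mm and 10.7 degrees, less where a joint would pass 70% of its speed; a pose out of reach is approached as far as the arm can. A call is refused whole if a number of a shift passes 0.0625 or a number of a turn 10.7, either way. A call with a gripper value outside its range is refused whole. The fingers move at their own pace and stop on an object; FORCE is the grip in N (left out, the last holds). Time passes only in rows, so rows that do not move let the fingers close. It gives the time, the measured TCP pose, the force and the opening at its end, in the units of the state.
- bot.get_obs(): the state, without advancing time (a new reading comes with each control period).
- bot.read_camera(name): name is "side" or "top"; returns (picture, depth): 480x640x3 uint8, red, green, blue; 480x640 float32, m along the optical axis (not along the pixel's ray), 0 where there is no reading.
- bot.calibration(name): a dict with "fx", "fy", "cx", "cy" (pixels), "extrinsics" (4x4, takes a point from camera to world coordinates). Camera axes: x right, y down, z forward; pixel columns grow to the right and rows downward; lengths in m; the calibration is good to about 2 mm. A picture is of the moment at which its call begins. calibration takes no time and is no camera call.
- bot.hand_in(): hands the job in, once; it reports no verdict.
The state is a dict: "t": time; "q": joint angles; "joint_vel": joint speeds; "joint_torque": joint torques, N m; "eef_pos": TCP position; "tool_rot": TCP orientation; "contact_force": force on the tool from outside, world axes, zero at the start; "torque": the same for the moment, N m; "gripper_width": opening from 0.0 (shut) to 1.0 (fully open).
Only numpy, scipy, OpenCV 4.12 (cv2) and the standard library are available. Lean on these libraries where they do the work, as an engineer would, in place of code of your own. Each camera call takes 0.05 s, during which the arm holds its last target.

### The job

Set up the telescoping stop arm beside the indexing table: lift the largest of the three stop rollers up and off its storage post, lower it over the upright pin at the end of the arm until it sits on the pin's shoulder, and let go of it. Then squeeze the arm's black head so that the lock button in its side is pressed in, draw the arm out to the 60 mm mark of its scale, and finish while still holding the head there with the button pressed in, so that the fitter can check the gap to the nests. Leave the two smaller rollers, the oil bottle and the wrench where they are.

Things in the scene. Friction and masses are not known exactly. Their poses are not given: they have to be found in the camera images.
- stand: Fixed part of the stop arm: steel foot plate 130 x 100 mm, black bracket and a level aluminium tube, 30 mm square, axis 95 mm above the work surface (top 110 mm, strap screws on the bracket 123 mm). Origin on the work surface under the tube's axis; x = the way the arm extends, y to the left of that, z up. The tube runs from x = -100 to +60 mm.
- tube_mouth (a point): Middle of the top edge of the tube's open end, 110 mm above the work surface; the scale is read where the bar leaves the tube. Axes as stand.
- head (a point): Centre of the arm's head, a black block 40 mm long (along the arm), 34 wide, 36 tall, 95 mm above the work surface; axes as stand. Grip it here from above, fingers closing across the arm, one on the button, one on the plain side. Ahead of it a nose bar 20 mm wide, its top 95 mm above the work surface, runs to the end pin, 90 mm from the head's centre.
- button_face (a point): Centre of the outer face of the lock button, in the middle of the head's +y side: round, steel, 15 mm across, standing 7 mm out of that side, 24 mm from the arm's middle line. Head with button is 41 mm wide, 36 when pressed. Moves with the head.
- lock_button (a joint): How far the lock button is pressed in, m: 0 out (arm locked), 0.005 at its stop. Its spring takes 6 N to start and 10 N at the stop, and puts it out again when let go. From 0.0035 on the arm is free. It draws a sprung tooth out of a toothed rack inside the tube, which locks the arm at every 5 mm of the scale.
- reach (a joint): Scale reading, m = free bar between tube mouth and head's back face (0 to 0.100). Starts locked at 5, 10, 15, 20 or 25 mm. Dark lines on top of the bar every 10 mm, half its width, at 50 and 100 right across; the 60 mm mark, next after 50, is at the mouth when 60 mm is free. Button in: slides easily, a soft spring drawing it home with 1 to 3 N. Button out: holds against 25 N.
- pin_shoulder (a point): Centre of the top of the shoulder (22 mm across) at the arm's end, where the roller must sit, 99 mm above the work surface; from it the steel pin, 10 mm thick, rises 30 mm, the last 8 mm tapered to 4 mm. Axes as stand; moves with the arm.
- roller_block: Fixed aluminium storage block 75 x 225 x 18 mm. Origin at the centre of its underside, z up. Three steel posts in a row along its y axis at y = -85, 0 and +85 mm: a shoulder 20 mm across up to 45 mm above the work surface, then a 10 mm pin up to 80 mm. A roller sits on each, in any order.
- roller_large: The roller to fit: the largest, a dark ring 44 mm across, 24 mm tall, bore 14 mm with a brass bush, about 0.16 kg. Origin at the centre of its underside, z along the bore. It starts on one of the three posts, its underside 45 mm above the work surface.
- roller_medium: Roller 34 mm across, 24 mm tall, same bore, on another post; to be left. Origin at the centre of its underside.
- roller_small: Roller 26 mm across, 24 mm tall, same bore, on another post; to be left. Origin at the centre of its underside.
- oil_bottle: White oil bottle 48 mm across, 115 mm tall, standing; to be left. Origin at the centre of its underside.
- wrench: Steel wrench 150 mm long, lying; to be left. Origin near its middle, x along it.
There are look-alikes about, which are no part of the job. What is shaped like the roller_large but blue or purple is not meant.

How it is judged:
By the outcome, as a careful person would: the job done as asked, in the order asked, and still so for the second after the job is handed in, while the arm keeps its last pose, push and grip.
It also fails if it takes over 51 s, if anything falls off the work surface, if the arm or the gripper's body presses on something with over 40 N, if the wrist force passes 120 N, or if a joint passes its speed limit or range.

## Working session

There is one attempt and no reset: what is moved stays moved. The work goes in short steps, Python scripts to look and compute and a shell command to move; the robot and the scene stay as the last step left them, time stands still between calls to the robot, and variables do not carry over. Pictures are saved under pics/ and viewed, and the job is handed in when it is done.

```bash
mkdir -p pics; ls
python3 - <<'E'
from station import bot
import cv2,numpy as np
o=bot.get_obs();print({k:np.round(v,3) for k,v in o.items()})
for n in("side","top"):
    im,d=bot.read_camera(n);np.savez(f"pics/{n}0.npz",im=im,d=d)
    cv2.imwrite(f"pics/{n}0.png",im[:,:,::-1]);c=bot.calibration(n);print(n,c["fx"],c["cx"],c["cy"],np.round(c["extrinsics"],3).tolist())
E
```

```text
pics
{'t': np.float64(0.0), 'q': array([-1.332,  0.478,  0.022,  1.556, -0.012,  1.109, -0.083]), 'joint_vel': array([ 0.002, -0.001,  0.   , -0.001,  0.001,  0.001,  0.001]), 'joint_torque': array([ 0.0000e+00, -5.9646e+01,  1.6080e+00, -2.8119e+01,  1.3000e-02,
        1.0000e-02,  0.0000e+00]), 'eef_pos': array([0.229, 0.634, 0.244]), 'tool_rot': array([-0.   ,  0.173,  0.985, -0.001]), 'contact_force': array([-0.672, -0.064, -0.058]), 'torque': array([-0.017,  0.008, -0.023]), 'gripper_width': np.float64(1.003)}
side 508.96869997148895 324.0177558369371 236.30717721967068 [[-0.932, -0.215, 0.293, 0.308], [-0.363, 0.544, -0.757, 0.667], [0.004, -0.811, -0.585, 0.628], [0.0, 0.0, 0.0, 1.0]]
top 474.1785050163594 325.3458497131473 236.1019499467286 [[0.006, -0.986, 0.166, 0.446], [-1.0, -0.004, 0.012, -0.045], [-0.011, -0.167, -0.986, 0.858], [0.0, 0.0, 0.0, 1.0]]
```

View pics/side0.png

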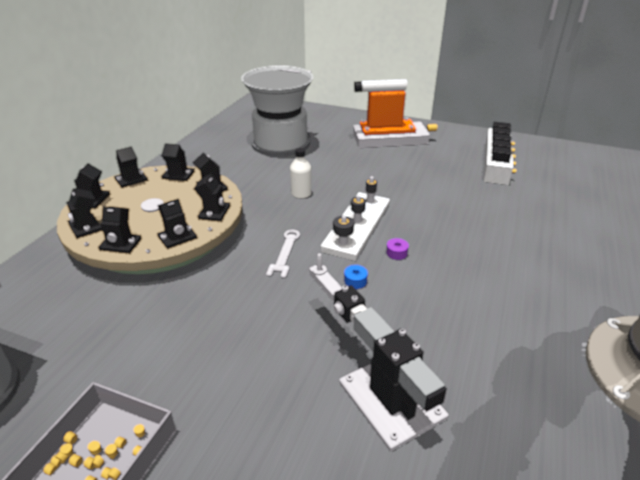

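View pics/top0.png

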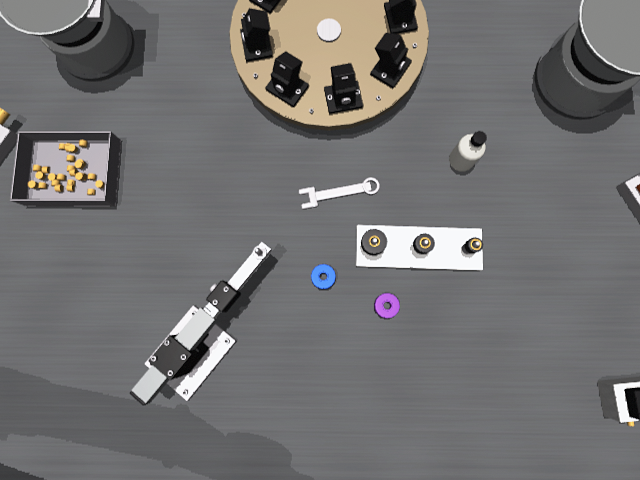

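Side view: arm with its head near (348,300), end pin (319,262), rollers on the block at (343,226), (358,205) and (371,187). Top view: rollers at (374,241), (424,243) and (475,244), loose blue ring (323,276), purple ring (387,306), stop arm from (150,385) to the pin at (261,250). The largest dark ring on a post is the one at (374,241). I'll confirm it in a crop and measure.

```bash
cat > h.py <<'E'
import numpy as np,cv2
from station import bot
def ray(n,u,v):
    c=bot.calibration(n);E=np.array(c["extrinsics"]);d=np.array([(u-c["cx"])/c["fx"],(v-c["cy"])/c["fy"],1.]);return E[:3,3],E[:3,:3]@d
def plane(n,u,v,z):
    o,d=ray(n,u,v);return o+d*(z-o[2])/d[2]
def proj(n,p):
    c=bot.calibration(n);E=np.array(c["extrinsics"]);q=E[:3,:3].T@(np.array(p)-E[:3,3]);return c["fx"]*q[0]/q[2]+c["cx"],c["fy"]*q[1]/q[2]+c["cy"]
def tri(a,b):
    (o1,d1),(o2,d2)=ray("side",*a),ray("top",*b);d1=d1/np.linalg.norm(d1);d2=d2/np.linalg.norm(d2)
    s=np.linalg.lstsq(np.c_[d1,-d2],o2-o1,rcond=None)[0];p,q=o1+s[0]*d1,o2+s[1]*d2
    return (p+q)/2,np.linalg.norm(p-q)
def crop(im,x0,y0,x1,y1,s,f):
    cv2.imwrite(f,cv2.resize(im[y0:y1,x0:x1,::-1],None,fx=s,fy=s,interpolation=cv2.INTER_CUBIC))
E
python3 - <<'E'
from h import *
T=np.load("pics/top0.npz")["im"];S=np.load("pics/side0.npz")["im"]
crop(T,350,220,490,320,5.5,"pics/c1.png");crop(T,130,230,290,350,5,"pics/c2.png");crop(S,300,170,420,330,3.7,"pics/c3.png")
crop(T,190,230,290,310,8,"pics/c4.png");crop(S,300,240,400,320,8,"pics/c5.png")
E
```

```text
(no output)
```

View pics/c1.png

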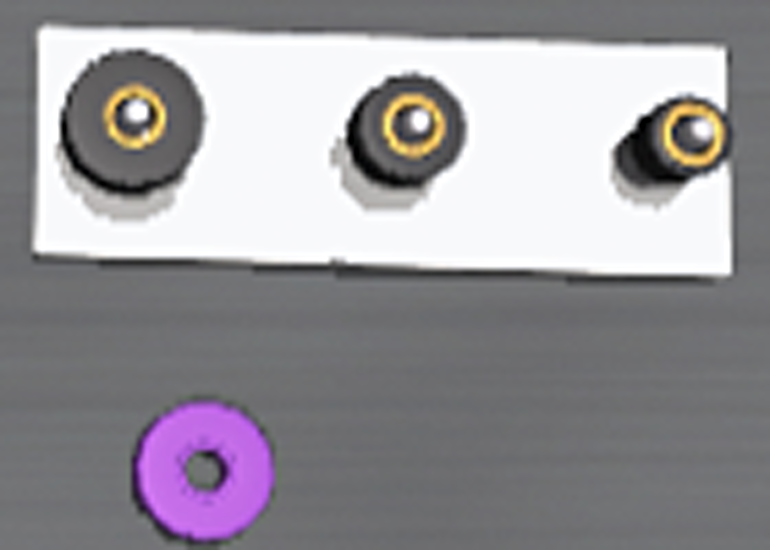

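View pics/c4.png

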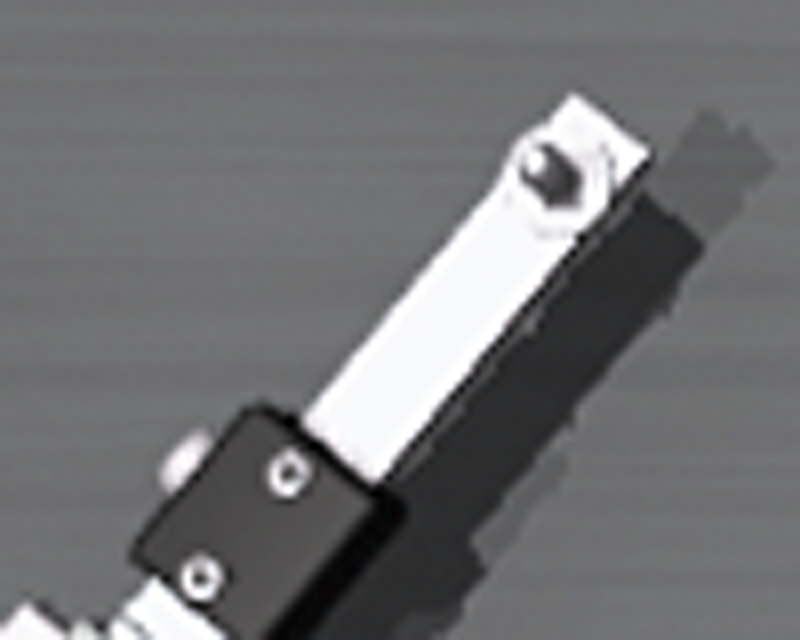

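View pics/c5.png

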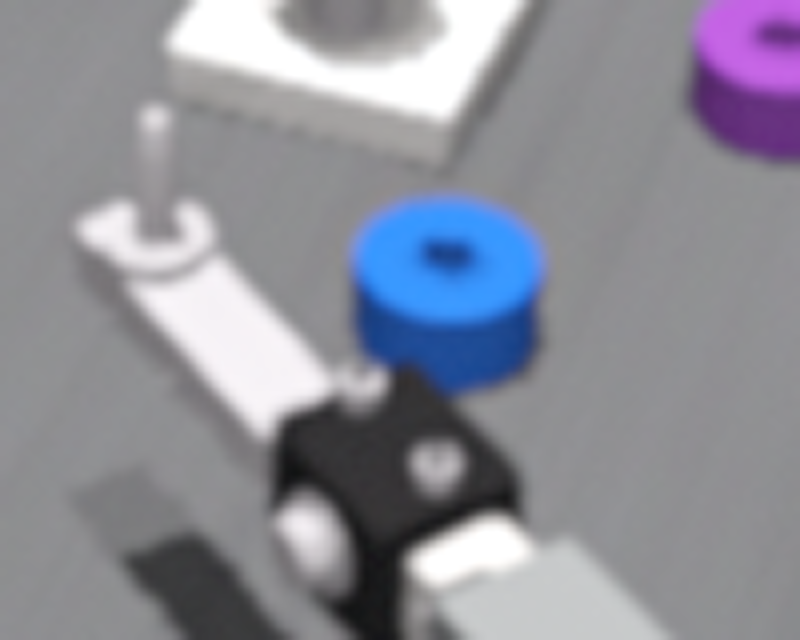

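View pics/c3.png

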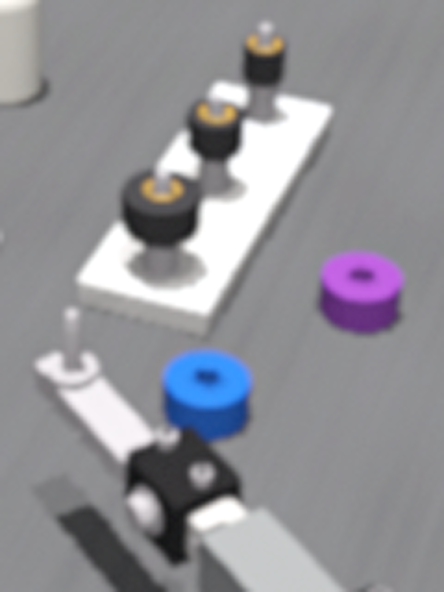

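The crops confirm it: the dark 44 mm ring with brass bush on the post at top (374,241) is the roller meant. Blue and purple are loose look-alikes, and the other two dark rollers are visibly smaller. Now the geometry.

Run:
```python
from h import *
T=np.load("pics/top0.npz");S=np.load("pics/side0.npz")
def un(u,v,x0,y0,s): return (u+.5)/s-.5+x0,(v+.5)/s-.5+y0
t=lambda u,v:un(u,v,190,230,8)
s=lambda u,v:un(u,v,300,240,8)
r=lambda p:np.round(p,4)
# roller: dark ring outer contour top
rt=un(134,117,350,220,5.5); rs=un(162,190,300,170,3.7)
print("roller bush top",r(plane("top",*rt,.069)),r(plane("side",*rs,.069)),tri(rs,rt))
mt=un(414,124,350,220,5.5);print("medium",r(plane("top",*mt,.069)))
st=un(694,132,350,220,5.5);print("small",r(plane("top",*st,.069)))
print("tip",r(plane("top",*t(538,160),.129)),r(plane("side",*s(155,115),.129)),tri(s(155,115),t(538,160)))
print("shoulder",r(plane("top",*t(560,186),.099)),r(plane("side",*s(157,237),.099)))
a,b=t(290,472),t(202,578)
c,d=s(360,382),s(437,463)
print("screws",r(tri(c,a)[0]),r(tri(d,b)[0]))
for p in (a,b): print(r(plane("top",*p,.115)))
print("button",tri(s(315,540),t(188,460)))
for n,pts in (("top",[(374,235),(215,296),(225,288)]),):
  for p in pts:
    d=T["d"][p[1],p[0]];o,dd=ray("top",*p);print(p,r(o+dd*d))
# tube top edges
g=cv2.cvtColor(T["im"],cv2.COLOR_RGB2GRAY)
crop(T["im"],125,270,245,410,4.2,"pics/c6.png")
crop(S["im"],320,270,460,420,4,"pics/c7.png")
```

```text
roller bush top [ 0.5716 -0.1176  0.069 ] [ 0.5714 -0.1183  0.069 ] (array([ 0.57130591, -0.11755919,  0.06954738]), np.float64(0.00036023676748534486))
medium [ 0.5698 -0.2029  0.069 ]
small [ 0.5677 -0.288   0.069 ]
tip [0.5475 0.0699 0.129 ] [0.5481 0.0692 0.129 ] (array([0.54761174, 0.06983325, 0.12956261]), np.float64(0.00038663189558811405))
shoulder [0.5464 0.07   0.099 ] [0.5471 0.0708 0.099 ]
screws [0.4873 0.118  0.118 ] [0.4667 0.1342 0.1183]
[0.4877 0.1187 0.115 ]
[0.4671 0.135  0.115 ]
button (array([0.48893295, 0.14231854, 0.098831  ]), np.float64(0.003989694605393499))
(374, 235) [ 0.5818 -0.1179  0.0675]
(215, 296) [0.4763 0.1362 0.1105]
(225, 288) [0.4884 0.1194 0.1179]
```

View pics/c6.png

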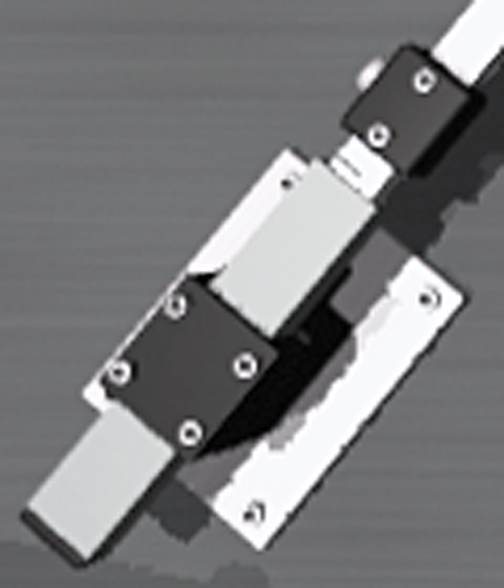

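View pics/c7.png

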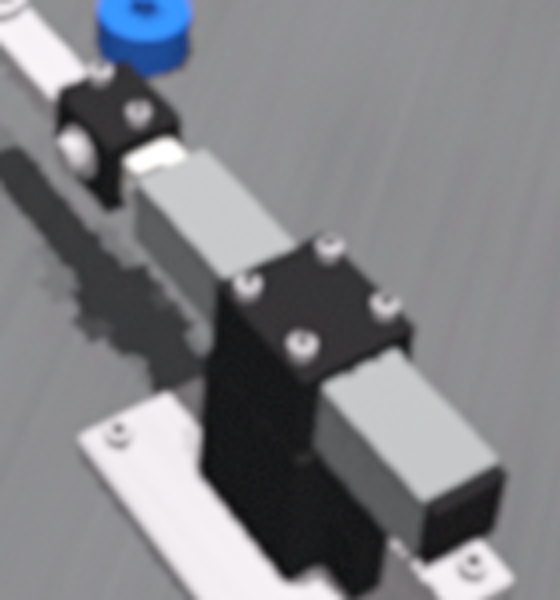

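Run:
```python
from h import *
def un(u,v,x0,y0,s): return (u+.5)/s-.5+x0,(v+.5)/s-.5+y0
t=lambda u,v:un(u,v,125,270,4.2)
s=lambda u,v:un(u,v,320,270,4)
P=lambda u,v,z:plane("top",*t(u,v),z)
Q=lambda u,v,z:plane("side",*s(u,v),z)
m=(P(320,158,.11)+P(377,209,.11))/2; r=(P(22,514,.11)+P(86,562,.11))/2
print("top mouth",m,"rear",r,"len",np.linalg.norm(m-r),np.degrees(np.arctan2(*(m-r)[1::-1])))
m2=(Q(133,188,.11)+Q(205,150,.11))/2; r2=(Q(425,500,.11)+Q(500,462,.11))/2
print("side mouth",m2,"rear",r2,np.linalg.norm(m2-r2),np.degrees(np.arctan2(*(m2-r2)[1::-1])))
pin=np.array([.5473,.0700]);hd=np.array([.4770,.1262])
print("pin-mouth ang",[np.degrees(np.arctan2(*(pin-x[:2])[1::-1])) for x in(m,m2,r,r2)],"dist",[np.linalg.norm(pin-x[:2])-110 *.001 for x in (m,m2)],"head",[np.linalg.norm(hd-x[:2])-.02 for x in (m,m2)])
from scipy.spatial.transform import Rotation as R
o=bot.get_obs();A=R.from_quat(np.roll(o["tool_rot"],-1));print(np.round(A.as_matrix(),4),o["eef_pos"])
```

```text
top mouth [0.4494116  0.14674927 0.11      ] rear [0.32229799 0.2474344  0.11      ] len 0.16215846126061068 -38.382313169891745
side mouth [0.44884091 0.15024731 0.11      ] rear [0.32325909 0.2468226  0.11      ] 0.15842215839806736 -37.56110633613025
pin-mouth ang [np.float64(-38.09817233721481), np.float64(-39.181136786759204), np.float64(-38.25896899018547), np.float64(-38.282000834041405)] dist [np.float64(0.014388865211962795), np.float64(0.017018985601080602)] head [np.float64(0.014400471656355326), np.float64(0.017029816845293536)]
[[-9.405e-01  3.399e-01 -4.000e-04]
 [ 3.399e-01  9.405e-01 -1.700e-03]
 [-1.000e-04 -1.700e-03 -1.000e+00]] [0.22926793 0.63431762 0.24441226]
```

Reach is about 15 mm (the only allowed value near 14.4–17) and the arm points at −38.3° yaw. If I turn the jaws across the arm now (+18.4° about tool z), the same orientation serves for every step.

```bash
python3 -m crank '[[[0,0,0],[0,0,9.2],0.0854],[[0,0,0],[0,0,9.2],0.0854],[[-0.045,-0.023,0],[0,0,0],0.0854],[[-0.045,-0.023,0],[0,0,0],0.0854],[[-0.045,-0.023,0],[0,0,0],0.0854],[[-0.045,-0.023,0],[0,0,0],0.0854],[[-0.045,-0.023,0],[0,0,0],0.0854],[[-0.045,-0.023,0],[0,0,0],0.0854],[[-0.045,-0.023,0],[0,0,0],0.0854],[[-0.045,-0.023,0],[0,0,0],0.0854]]' 30
cat >> h.py <<'E'
from scipy.spatial.transform import Rotation as R
def to(x,y,z,yaw_y=51.7):
    o=bot.get_obs();A=R.from_quat(np.roll(o["tool_rot"],-1)).as_matrix()
    d=A.T@(np.array([x,y,z])-o["eef_pos"])
    cy=np.radians(yaw_y);Y=np.array([np.cos(cy),np.sin(cy),0]);Z=np.array([0,0,-1.]);X=np.cross(Y,Z)
    rv=np.degrees(R.from_matrix(A.T@np.c_[X,Y,Z]).as_rotvec())
    print("t",round(float(o["t"]),2),"pos",np.round(o["eef_pos"],4),"shift",np.round(d,4),"turn",np.round(rv,2),"F",np.round(o["contact_force"],1),"w",round(float(o["gripper_width"])*85.4,1))
E
python3 -c "from h import *;to(.5714,-.1178,.16)"
```

```text
t: 1.35
eef_pos: [0.3984, 0.2657, 0.2452]
tool_rot: [-0.0, 0.328, 0.945, -0.0]
contact_force: [0.7, 0.4, 0.1]
gripper_width: 1.001
t 1.35 pos [0.3984 0.2657 0.2452] shift [-0.3733 -0.1939  0.0852] turn [-0.01 -0.01  0.03] F [0.7 0.4 0.1] w 85.5
```

```bash
python3 -m crank '[[[-0.044,-0.023,0.005],[0,0,0],0.0854],[[-0.044,-0.023,0.005],[0,0,0],0.0854],[[-0.044,-0.023,0.01],[0,0,0],0.0854],[[-0.044,-0.023,0.01],[0,0,0],0.0854],[[-0.044,-0.023,0.01],[0,0,0],0.0854],[[-0.044,-0.023,0.01],[0,0,0],0.0854],[[-0.044,-0.023,0.01],[0,0,0],0.0854],[[-0.044,-0.023,0.01],[0,0,0],0.0854],[[0,0,0],[0,0,0],0.0854],[[0,0,0],[0,0,0],0.0854]]' 30 >/dev/null
python3 -c "from h import *;to(.5714,-.1178,.12)"
```

```text
t 2.6 pos [ 0.56   -0.0946  0.1748] shift [-0.0234 -0.0111  0.0548] turn [-0.02 -0.07  0.02] F [-0.7  0.9  0.2] w 85.1
```

```bash
python3 -m crank '[[[-0.012,-0.006,0.025],[0,0,0],0.0854],[[-0.0114,-0.0051,0.025],[0,0,0],0.0854],[[0,0,0],[0,0,0],0.0854],[[0,0,0],[0,0,0],0.0854]]' 30 >/dev/null
python3 - <<'E'
from h import *
im,d=bot.read_camera("top");crop(im,330,200,470,300,5.5,"pics/d1.png")
im,d=bot.read_camera("side");crop(im,290,150,410,250,6,"pics/d2.png")
to(.5714,-.1178,.054)
E
```

```text
t 3.2 pos [ 0.5725 -0.1172  0.1265] shift [ 0.0006 -0.0013  0.0725] turn [0.08 0.06 0.11] F [-0.   0.5  0.5] w 85.6
```

View pics/d1.png

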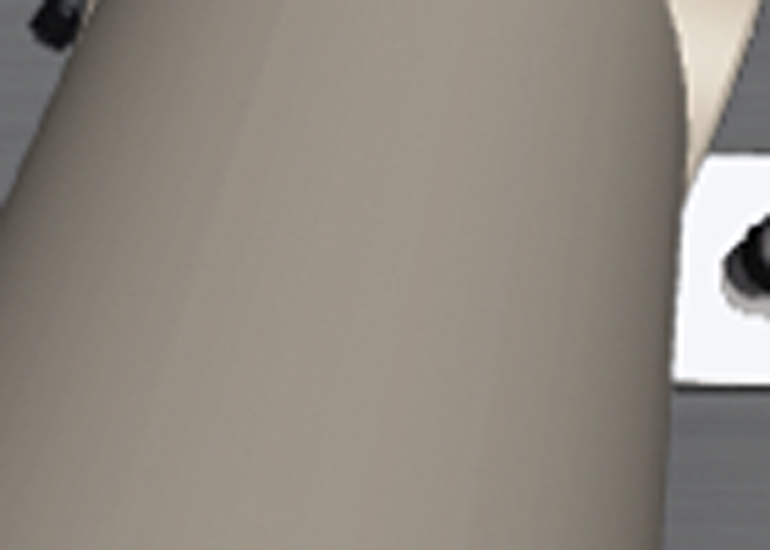

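View pics/d2.png

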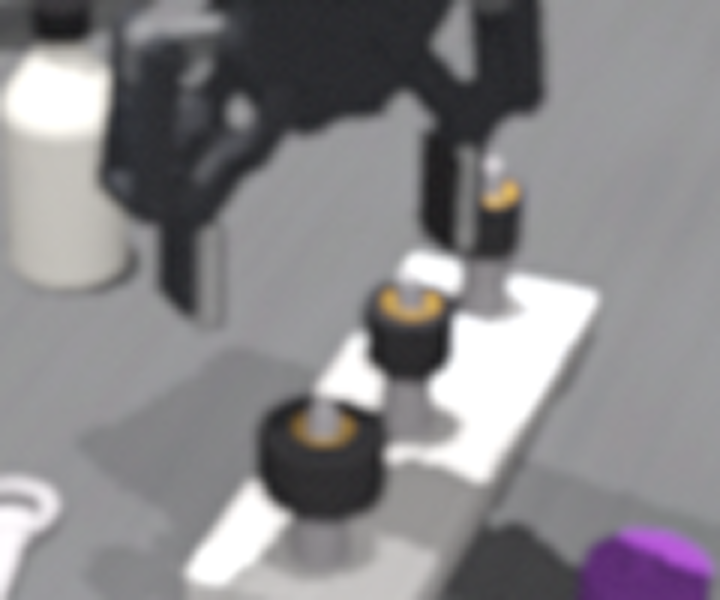

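The top view is blocked by the arm. The side view shows the open fingers at (205,290) and (465,200) in the crop, straddling the line to the large roller (322,455). Going down.

```bash
python3 -m crank '[[[0.0006,-0.0013,0.02],[0,0,0],0.0854],[[0,0,0.02],[0,0,0],0.0854],[[0,0,0.02],[0,0,0],0.0854],[[0,0,0.01],[0,0,0],0.0854],[[0,0,0],[0,0,0],0.0854],[[0,0,0],[0,0,0],0.0854]]' 30 >/dev/null
python3 - <<'E'
from h import *
im,d=bot.read_camera("side");crop(im,290,150,410,250,6,"pics/d3.png")
to(.5714,-.1178,.054)
E
```

```text
t 4.0 pos [ 0.5713 -0.1191  0.056 ] shift [0.0007 0.0011 0.002 ] turn [0.04 0.06 0.02] F [ 0.7 -0.  -0.1] w 85.3
```

View pics/d3.png

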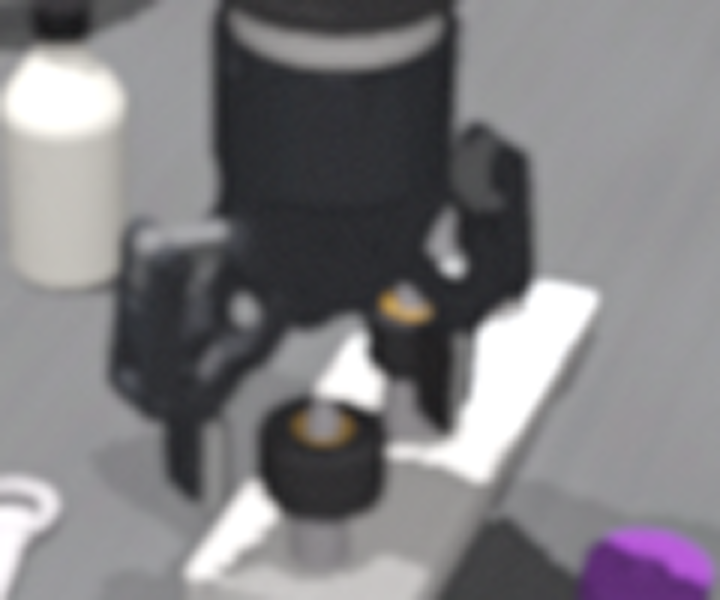

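Fingers straddle the roller; closing.

```bash
python3 -m crank '[[[0.0007,0.0011,0.002],[0,0,0],0.06],[[0,0,0],[0,0,0],0.05],[[0,0,0],[0,0,0],0.045],[[0,0,0],[0,0,0],0.04],[[0,0,0],[0,0,0],0.04],[[0,0,0],[0,0,0],0.04],[[0,0,0],[0,0,0],0.04]]' 40 >/dev/null
python3 - <<'E'
from h import *
im,d=bot.read_camera("side");crop(im,290,150,410,250,6,"pics/d4.png")
to(.5714,-.1178,.054)
E
```

```text
t 4.92 pos [ 0.5707 -0.1178  0.0537] shift [-0.0005  0.0004 -0.0003] turn [ 0.   -0.    0.02] F [-2.8  1.   5.6] w 43.3
```

View pics/d4.png

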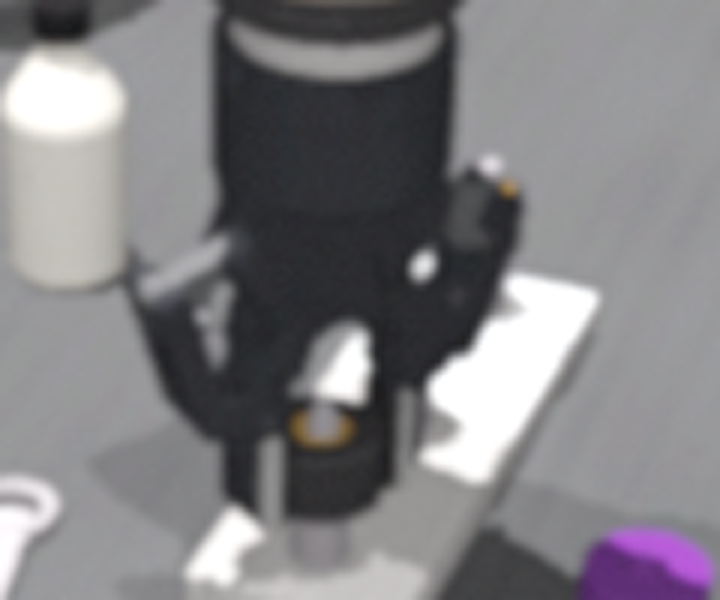

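Roller gripped (opening 43 mm). Lifting straight up.

```bash
python3 -m crank '[[[0,0,-0.01],[0,0,0],0.04],[[0,0,-0.02],[0,0,0],0.04],[[0,0,-0.02],[0,0,0],0.04],[[0,0,-0.02],[0,0,0],0.04],[[0,0,-0.03],[0,0,0],0.04],[[0,0,-0.02],[0,0,0],0.04],[[0,0,0],[0,0,0],0.04]]' 40 >/dev/null
python3 - <<'E'
from h import *
im,d=bot.read_camera("side");crop(im,290,110,410,210,6,"pics/d5.png")
to(.5474,.0699,.173)
E
```

```text
t 5.85 pos [ 0.5712 -0.1176  0.1744] shift [0.1348 0.1325 0.0013] turn [0.08 0.09 0.04] F [-0.1 -0.1 -1.8] w 42.8
```

View pics/d5.png

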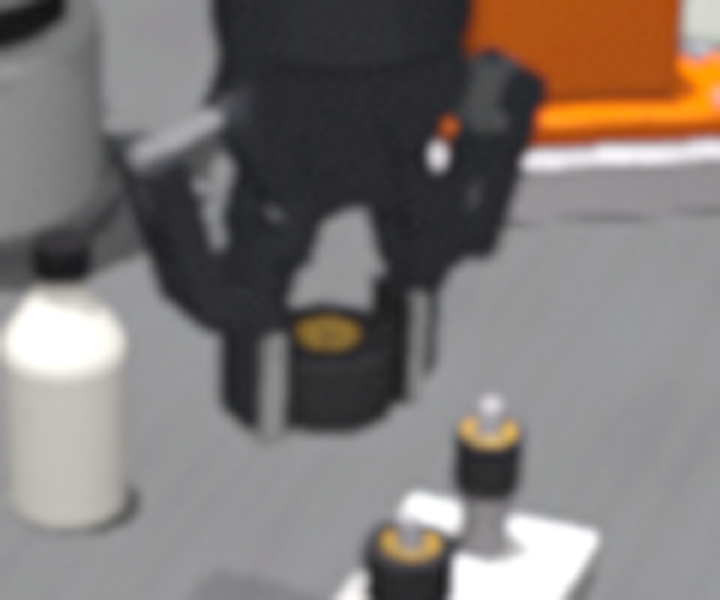

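Roller held off its post (weight 1.8 N on the wrist, level in view). Moving over the pin.

```bash
python3 -m crank '[[[0.015,0.015,0],[0,0,0],0.04],[[0.025,0.025,0],[0,0,0],0.04],[[0.027,0.026,0],[0,0,0],0.04],[[0.027,0.026,0],[0,0,0],0.04],[[0.025,0.025,0],[0,0,0],0.04],[[0.0158,0.0155,0],[0,0,0],0.04],[[0,0,0],[0,0,0],0.04],[[0,0,0],[0,0,0],0.04]]' 40 >/dev/null
python3 - <<'E'
from h import *
im,d=bot.read_camera("side");np.savez("pics/e1.npz",im=im,d=d);crop(im,270,190,370,290,6,"pics/e1.png")
im,d=bot.read_camera("top");crop(im,200,200,340,300,5.5,"pics/e2.png")
to(.5474,.0699,.173)
E
```

```text
t 6.95 pos [0.547  0.0683 0.1731] shift [0.0007 0.0015 0.0001] turn [-0.04  0.01 -0.09] F [-0.5 -0.8 -1.9] w 43.4
```

View pics/e1.png

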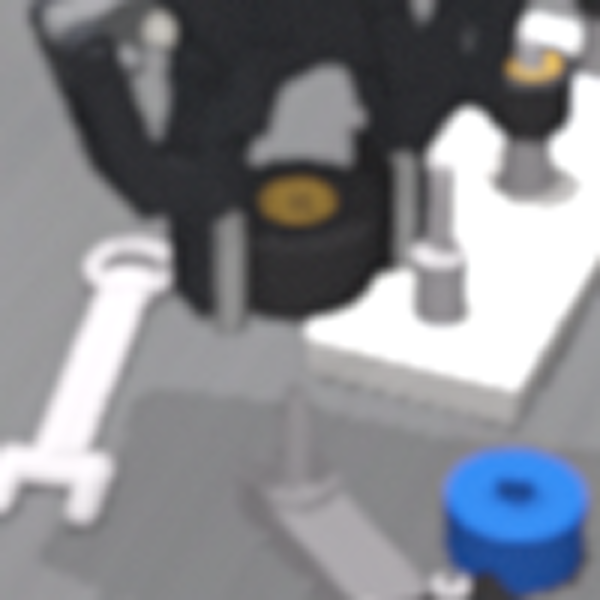

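View pics/e2.png

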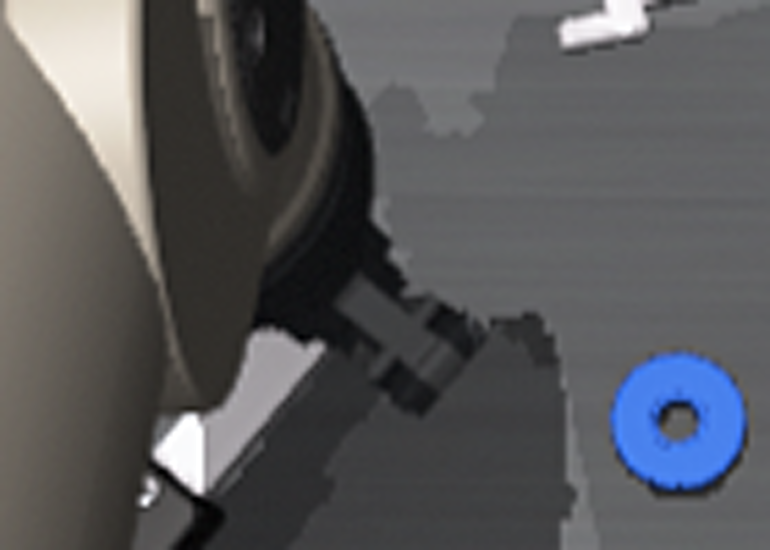

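The side view shows the bush top at crop (297,200) and the pin below at (295,440); the top view is blocked. Computing the roller-to-pin offset.

Run:
```python
from h import *
im=np.load("pics/e1.npz")["im"]
hsv=cv2.cvtColor(im,cv2.COLOR_RGB2HSV)
m=(hsv[...,1]>110)&(hsv[...,0]>8)&(hsv[...,0]<30);m[:215]=0;m[235:]=0;m[:,:300]=0;m[:,:][:,345:]=0
v,u=np.nonzero(m);print(len(u),u.mean(),v.mean(),u.min(),u.max(),v.min(),v.max())
for uv in((u.mean(),v.mean()),((297+.5)/6-.5+270,(200+.5)/6-.5+190)):
    print(uv,plane("side",*uv,.188))
print("pin tip px",proj("side",(.5475,.070,.129)),"bush at pin",proj("side",(.5475,.070,.188)))
S=np.load("pics/side0.npz")["im"];hs=cv2.cvtColor(S,cv2.COLOR_RGB2HSV)
to(.5475,.07,.173)
```

```text
89 319.17977528089887 223.0 313 325 219 227
(np.float64(319.17977528089887), np.float64(223.0)) [0.54810543 0.06778725 0.188     ]
(319.0833333333333, 222.91666666666666) [0.54832708 0.06763094 0.188     ]
pin tip px (np.float64(319.0826177637917), np.float64(254.31696117362762)) bush at pin (np.float64(319.01167899243273), np.float64(223.83932267948455))
t 6.95 pos [0.547  0.0683 0.1731] shift [0.0007 0.0016 0.0001] turn [-0.04  0.01 -0.09] F [-0.5 -0.8 -1.9] w 43.4
```

```bash
python3 -m crank '[[[0.0012,0.0016,0.01],[0,0,0],0.04],[[0,0,0.01],[0,0,0],0.04],[[0,0,0.008],[0,0,0],0.04],[[0,0,0],[0,0,0],0.04],[[0,0,0],[0,0,0],0.04]]' 40 >/dev/null
python3 - <<'E'
from h import *
to(.5475,.07,.108)
im,d=bot.read_camera("side");np.savez("pics/e3.npz",im=im,d=d);crop(im,280,200,360,280,7,"pics/e3.png")
hsv=cv2.cvtColor(im,cv2.COLOR_RGB2HSV)
m=(hsv[...,1]>110)&(hsv[...,0]>8)&(hsv[...,0]<30);m[:225]=0;m[250:]=0;m[:,:300]=0;m[:,345:]=0
v,u=np.nonzero(m);z=bot.get_obs()["eef_pos"][2]+.015;print(len(u),u.mean(),v.mean(),plane("side",u.mean(),v.mean(),z))
E
```

```text
t 7.58 pos [0.5472 0.0718 0.1453] shift [-0.0013 -0.0013  0.0373] turn [0.   0.01 0.02] F [-0.1 -0.1 -2.6] w 43.0
89 318.1573033707865 238.48314606741573 [0.5486709  0.07080779 0.1605219 ]
```

View pics/e3.png

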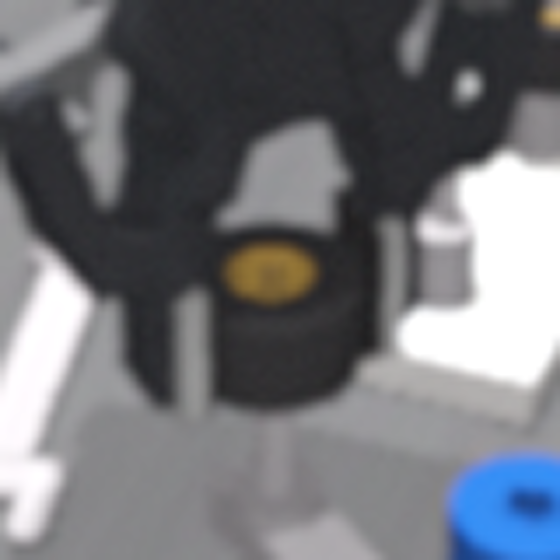

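```bash
python3 -m crank '[[[-0.0004,-0.0012,0.005],[0,0,0],0.04],[[0,0,0.005],[0,0,0],0.04],[[0,0,0.005],[0,0,0],0.04],[[0,0,0.003],[0,0,0],0.04],[[0,0,0],[0,0,0],0.04]]' 40
python3 -c "from h import *;to(.5475,.07,.108)"
python3 -m crank '[[[0,0,0.002],[0,0,0],0.04],[[0,0,0],[0,0,0],0.04]]' 40
python3 -c "from h import *;to(.5475,.07,.108)"
```

```text
t: 8.25
eef_pos: [0.5465, 0.0706, 0.127]
tool_rot: [-0.0, 0.328, 0.945, -0.0]
contact_force: [-0.1, -1.1, -1.3]
gripper_width: 0.508
t 8.25 pos [0.5465 0.0706 0.127 ] shift [-0.0012  0.0001  0.019 ] turn [-0.03 -0.02  0.03] F [-0.1 -1.1 -1.3] w 43.4
t: 8.5
eef_pos: [0.5466, 0.0707, 0.1252]
tool_rot: [-0.0, 0.328, 0.945, -0.0]
contact_force: [-0.1, 0.5, -1.8]
gripper_width: 0.503
t 8.5 pos [0.5466 0.0707 0.1252] shift [-0.0011  0.      0.0172] turn [-0.   -0.01  0.03] F [-0.1  0.5 -1.8] w 43.0
```

No contact forces, and the pin is already inside the bore. Continuing down.

```bash
python3 -m crank '[[[-0.0006,0,0.004],[0,0,0],0.04],[[0,0,0.004],[0,0,0],0.04],[[0,0,0.004],[0,0,0],0.04],[[0,0,0.002],[0,0,0],0.04],[[0,0,0],[0,0,0],0.04]]' 40
python3 - <<'E'
from h import *
to(.5475,.07,.108)
im,d=bot.read_camera("side");crop(im,280,200,360,290,6.5,"pics/e4.png")
E
```

```text
t: 9.12
eef_pos: [0.547, 0.0703, 0.1111]
tool_rot: [-0.0, 0.328, 0.945, -0.0]
contact_force: [-0.6, -0.1, -1.2]
gripper_width: 0.504
t 9.12 pos [0.547  0.0703 0.1111] shift [-0.0005  0.0001  0.0031] turn [-0.02 -0.01  0.02] F [-0.6 -0.1 -1.2] w 43.1
```

View pics/e4.png

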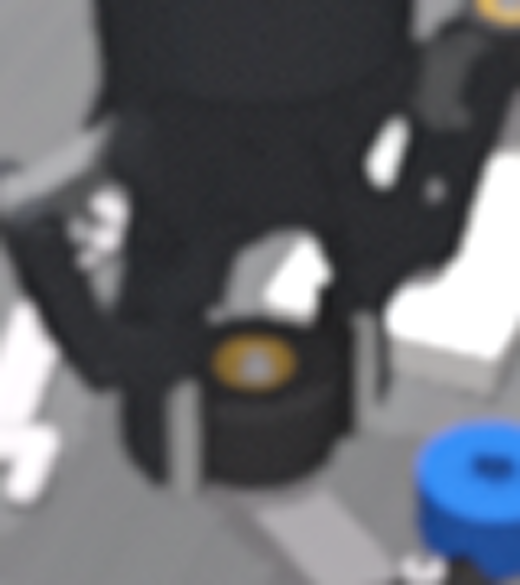

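The pin tip now shows inside the bush at crop (258,362). Last 3 mm to the shoulder.

```bash
python3 -m crank '[[[0,0,0.0015],[0,0,0],0.04],[[0,0,0.001],[0,0,0],0.04],[[0,0,0],[0,0,0],0.04]]' 40 
python3 -m crank '[[[0,0,0.0007],[0,0,0],0.04],[[0,0,0],[0,0,0],0.04]]' 40
```

```text
t: 9.55
eef_pos: [0.5471, 0.0703, 0.1087]
tool_rot: [-0.0, 0.328, 0.945, -0.0]
contact_force: [0.9, -0.1, -1.5]
gripper_width: 0.506
t: 9.8
eef_pos: [0.5471, 0.0703, 0.1081]
tool_rot: [-0.0, 0.328, 0.945, -0.0]
contact_force: [0.1, 0.5, -1.3]
gripper_width: 0.505
```

```bash
python3 -m crank '[[[0,0,0.0007],[0,0,0],0.04],[[0,0,0],[0,0,0],0.04]]' 40 
python3 -m crank '[[[0,0,0.0005],[0,0,0],0.04],[[0,0,0],[0,0,0],0.04]]' 40
```

```text
t: 10.05
eef_pos: [0.5473, 0.0703, 0.1077]
tool_rot: [0.0, 0.328, 0.945, 0.0]
contact_force: [-1.2, -0.2, 2.0]
gripper_width: 0.504
t: 10.3
eef_pos: [0.5475, 0.0701, 0.1076]
tool_rot: [0.0, 0.328, 0.945, 0.0]
contact_force: [-2.6, -0.7, 7.0]
gripper_width: 0.505
```

Seated: vertical force rose to +7 N at z = 0.1076. Releasing and rising.

```bash
python3 -m crank '[[[0,0,0],[0,0,0],0.05],[[0,0,0],[0,0,0],0.065],[[0,0,0],[0,0,0],0.075],[[0,0,0],[0,0,0],0.075],[[0,0,-0.02],[0,0,0],0.075],[[0,0,-0.03],[0,0,0],0.075],[[0,0,-0.03],[0,0,0],0.075],[[0,0,0],[0,0,0],0.075]]' 40
python3 - <<'E'
from h import *
im,d=bot.read_camera("side");crop(im,280,210,360,300,6.5,"pics/e5.png")
im,d=bot.read_camera("top");crop(im,180,220,320,320,5.5,"pics/e6.png")
# head grip: centre +1mm to stand +y (51.7deg)
to(.4772+.0006,.1260+.0008,.18)
E
```

```text
t: 11.3
eef_pos: [0.5487, 0.0705, 0.189]
tool_rot: [0.002, 0.328, 0.945, 0.001]
contact_force: [0.3, 0.6, -1.0]
gripper_width: 0.876
t 11.4 pos [0.5469 0.0704 0.1867] shift [0.0892 0.0014 0.0067] turn [ 0.01 -0.01  0.04] F [-0.9  0.8  0.3] w 74.9
```

View pics/e5.png

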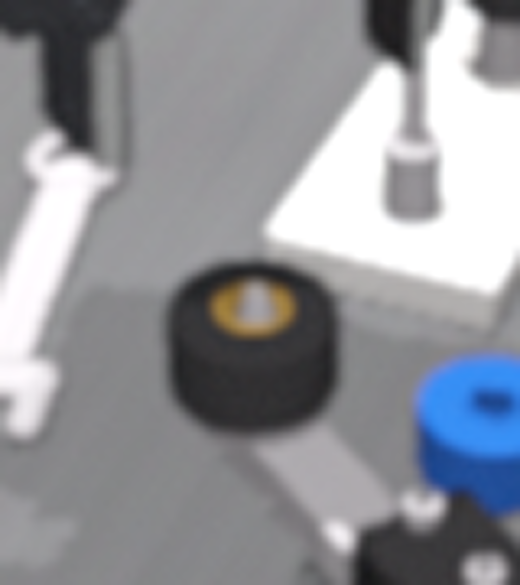

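View pics/e6.png

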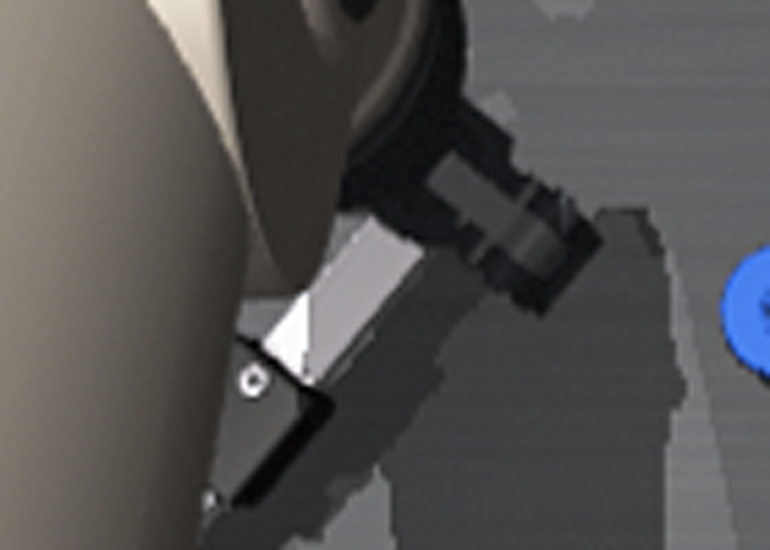

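The roller sits level with the pin through it (crop (253,305)), resting on the shoulder. Moving back along the arm to the head.

```bash
python3 -m crank '[[[0.02,0.0005,0],[0,0,0],0.07],[[0.025,0.0005,0],[0,0,0],0.07],[[0.025,0.0004,0],[0,0,0],0.07],[[0.0195,0,0],[0,0,0],0.07],[[0,0,0.02],[0,0,0],0.07],[[0,0,0.02],[0,0,0],0.07],[[0,0,0],[0,0,0],0.07],[[0,0,0],[0,0,0],0.07]]' 40
python3 - <<'E'
from h import *
to(.4773,.1267,.09)
im,d=bot.read_camera("side");crop(im,280,210,400,330,5,"pics/f1.png")
E
```

```text
t: 12.4
eef_pos: [0.4777, 0.1267, 0.1469]
tool_rot: [-0.0, 0.328, 0.945, -0.0]
contact_force: [-0.4, -0.4, 0.8]
gripper_width: 0.817
t 12.4 pos [0.4777 0.1267 0.1469] shift [ 0.0003 -0.0002  0.0569] turn [-0.04 -0.01  0.02] F [-0.4 -0.4  0.8] w 69.8
```

View pics/f1.png

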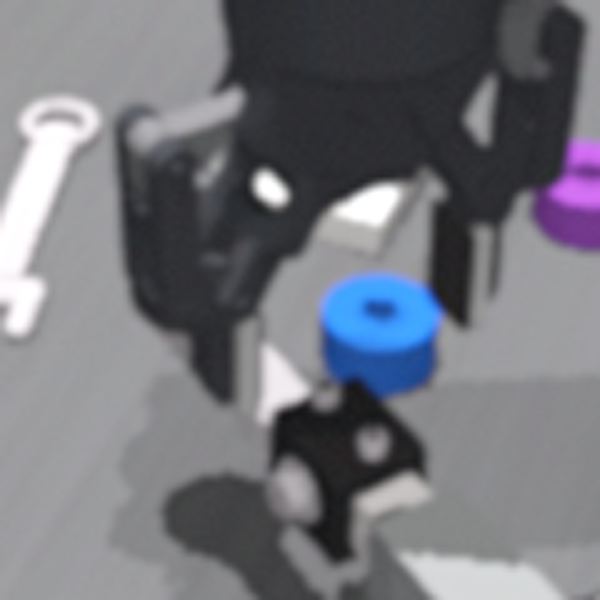

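Fingers are either side of the head; lowering and closing partly.

```bash
python3 -m crank '[[[0.0003,0,0.015],[0,0,0],0.07],[[0,0,0.015],[0,0,0],0.07],[[0,0,0.015],[0,0,0],0.07],[[0,0,0.012],[0,0,0],0.06],[[0,0,0],[0,0,0],0.052],[[0,0,0],[0,0,0],0.052],[[0,0,0],[0,0,0],0.052]]' 40
python3 - <<'E'
from h import *
to(.4773,.1267,.09)
im,d=bot.read_camera("side");crop(im,290,230,390,330,6,"pics/f2.png")
E
```

```text
t: 13.32
eef_pos: [0.4779, 0.1271, 0.0904]
tool_rot: [0.0, 0.328, 0.945, 0.0]
contact_force: [0.2, -0.8, 0.1]
gripper_width: 0.607
t 13.32 pos [0.4779 0.1271 0.0904] shift [ 0.0002 -0.0007  0.0004] turn [0.05 0.02 0.03] F [ 0.2 -0.8  0.1] w 51.8
```

View pics/f2.png

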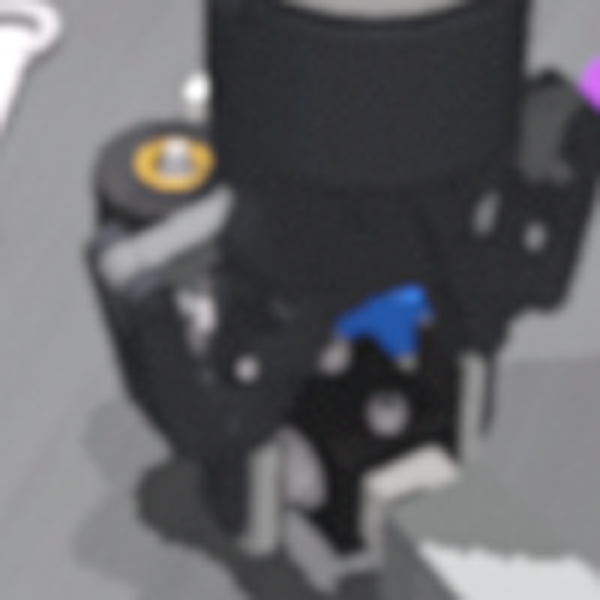

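The finger pad is just outside the button at (305,470), with the other pad beside the plain side. Squeezing.

```bash
python3 -m crank '[[[0,0,0],[0,0,0],0.044],[[0,0,0],[0,0,0],0.04],[[0,0,0],[0,0,0],0.036],[[0,0,0],[0,0,0],0.032],[[0,0,0],[0,0,0],0.03],[[0,0,0],[0,0,0],0.03],[[0,0,0],[0,0,0],0.03]]' 40 
python3 -c "from h import *;to(.4773,.1267,.09)"
```

```text
t: 14.25
eef_pos: [0.4772, 0.1254, 0.0909]
tool_rot: [-0.0, 0.329, 0.944, -0.0]
contact_force: [-6.3, -5.0, 17.3]
gripper_width: 0.396
t 14.25 pos [0.4772 0.1254 0.0909] shift [0.0007 0.0011 0.0009] turn [-0.06 -0.03 -0.1 ] F [-6.3 -5.  17.3] w 33.8
```

Run:
```python
from h import *
im,d=bot.read_camera("side");np.savez("pics/f3.npz",im=im,d=d);crop(im,300,250,380,330,7.4,"pics/f3.png")
im,d=bot.read_camera("top");crop(im,120,220,260,340,5,"pics/f4.png")
to(.4773,.1267,.09)
```

```text
t 14.35 pos [0.4772 0.1254 0.0909] shift [0.0007 0.0011 0.0009] turn [-0.06 -0.03 -0.1 ] F [-6.8 -5.9 18. ] w 33.8
```

View pics/f3.png

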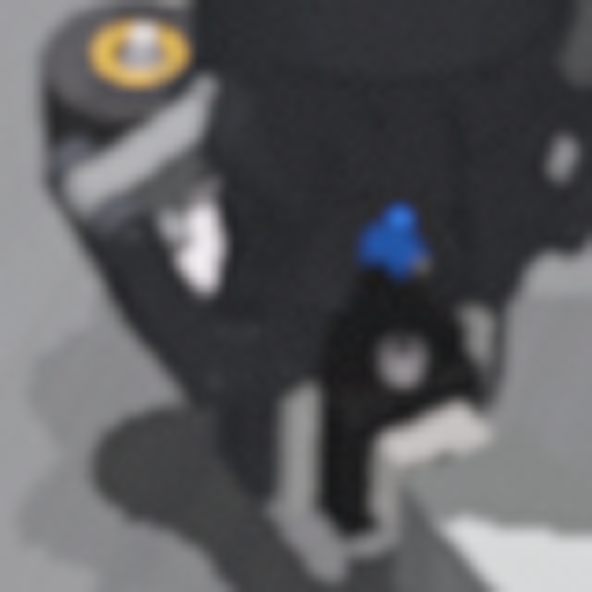

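View pics/f4.png

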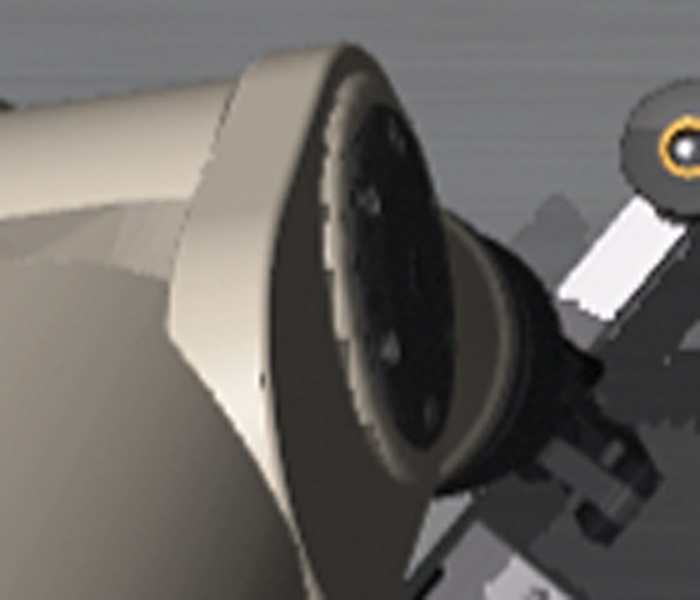

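The pad covers the button and the reading shows it pressed in (34 mm nominal, below 36). Relieving some of the vertical load, then a short test draw.

```bash
python3 -m crank '[[[0,0,-0.0007],[0,0,0],0.03],[[0,0,0],[0,0,0],0.03],[[0,0,0],[0,0,0],0.03]]' 40; python3 -m crank '[[[-0.002,0,0],[0,0,0],0.03],[[-0.003,0,0],[0,0,0],0.03],[[0,0,0],[0,0,0],0.03]]' 40
```

```text
t: 14.72
eef_pos: [0.4767, 0.1257, 0.091]
tool_rot: [-0.001, 0.329, 0.944, -0.001]
contact_force: [-4.4, -3.7, 10.5]
gripper_width: 0.399
t: 15.1
eef_pos: [0.4808, 0.1225, 0.091]
tool_rot: [-0.001, 0.329, 0.944, -0.001]
contact_force: [-5.1, -4.1, 10.4]
gripper_width: 0.392
```

Free to slide: 5 mm moved with only about 1.5 N back-pull. Drawing the rest.

```bash
python3 -m crank '[[[-0.004,-0.0003,0],[0,0,0],0.03],[[-0.006,0,0],[0,0,0],0.03],[[-0.006,0,0],[0,0,0],0.03],[[-0.006,0,0],[0,0,0],0.03],[[-0.006,0,0],[0,0,0],0.03],[[-0.005,0,0],[0,0,0],0.03],[[-0.004,0,0],[0,0,0],0.03],[[-0.003,0,0],[0,0,0],0.03],[[0,0,0],[0,0,0],0.03],[[0,0,0],[0,0,0],0.03]]' 40
python3 - <<'E'
from h import *
o=bot.get_obs();p=o["eef_pos"][:2];a=np.array([np.cos(np.radians(-38.3)),np.sin(np.radians(-38.3))]);print("drawn",(p-np.array([.477,.1255]))@a)
im,d=bot.read_camera("side");np.savez("pics/g1.npz",im=im,d=d);crop(im,290,230,390,330,6,"pics/g1.png")
im,d=bot.read_camera("top");np.savez("pics/g2.npz",im=im,d=d);crop(im,180,200,320,320,5,"pics/g2.png")
E
```

```text
t: 16.35
eef_pos: [0.5119, 0.0979, 0.091]
tool_rot: [-0.001, 0.329, 0.944, -0.0]
contact_force: [-5.1, -2.5, 8.8]
gripper_width: 0.4
drawn 0.044446825330398884
```

View pics/g1.png

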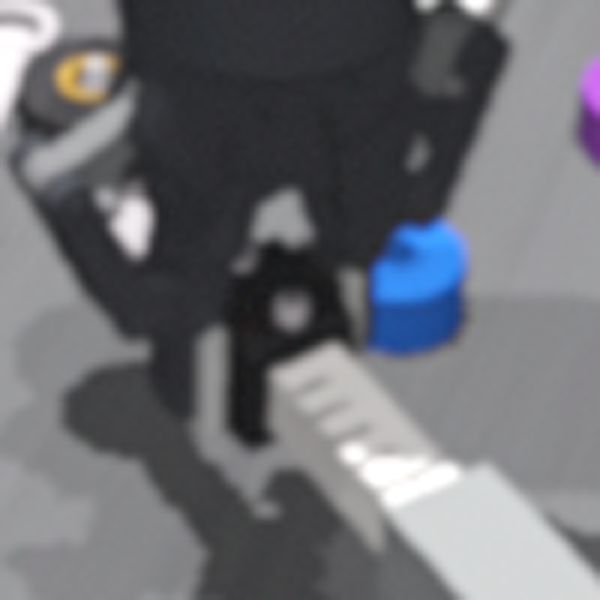

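View pics/g2.png

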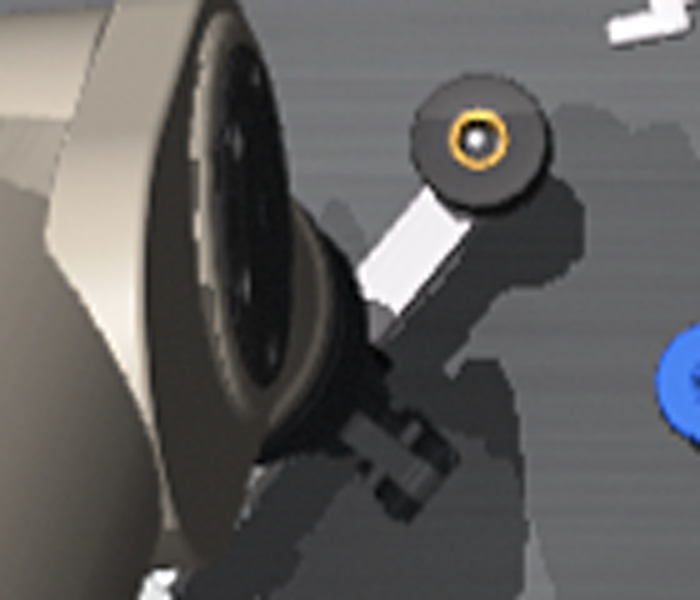

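Run:
```python
from h import *
a=np.array([np.cos(np.radians(-38.3)),np.sin(np.radians(-38.3))])
for f,n,box in(("g1","side",(290,235,315,255)),("g2","top",(265,215,290,240))):
    im=np.load(f"pics/{f}.npz")["im"];hs=cv2.cvtColor(im,cv2.COLOR_RGB2HSV)
    m=((hs[...,1]>100)&(hs[...,0]>8)&(hs[...,0]<32)).astype(np.uint8)
    x0,y0,x1,y1=box;sub=m[y0:y1,x0:x1];pts=np.argwhere(sub)[:,::-1].astype(np.float32)+[x0,y0]
    (e,ax,an)=cv2.fitEllipse(cv2.convexHull(pts.astype(np.float32)));P=plane(n,*e,.123)[:2]
    print(n,len(pts),e,ax,P,"drawn",(P-np.array([.5473,.0700]))@a,"lat",(P-np.array([.5473,.0700]))@np.array([-a[1],a[0]]))
im=np.load("pics/g1.npz")["im"];crop(im,330,280,385,325,14,"pics/g3.png")
```

```text
side 24 (302.755126953125, 243.114013671875) (6.0769124031066895, 7.901873588562012) [0.58693986 0.0445631 ] drawn 0.04687367806918668 lat 0.004605678030366102
top 72 (275.17559814453125, 227.28257751464844) (11.201558113098145, 12.049263000488281) [0.58395645 0.04287398] drawn 0.04557925498371086 lat 0.0014310406175106994
```

View pics/g3.png

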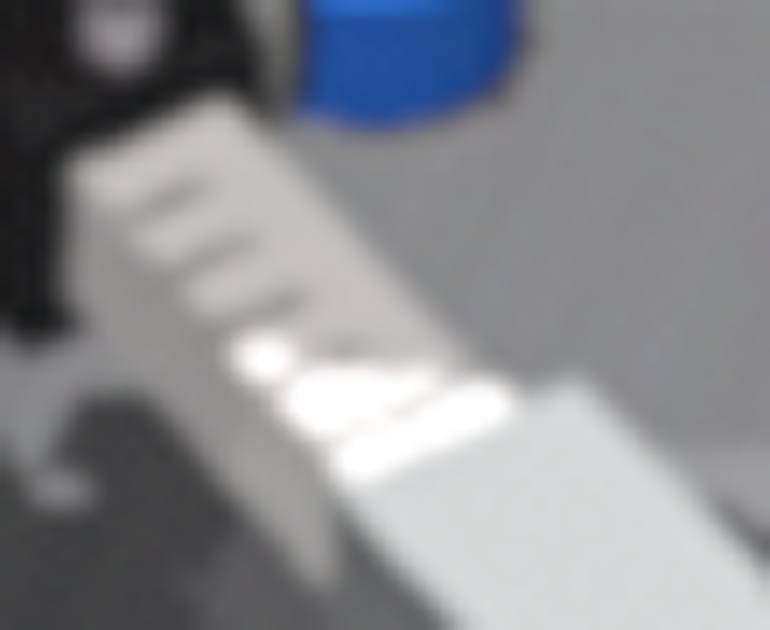

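Run:
```python
from h import *
a=np.array([np.cos(np.radians(-38.3)),np.sin(np.radians(-38.3))])
g=np.load("pics/g1.npz");S0=np.load("pics/side0.npz");D=g["d"]
un=lambda u,v:((u+.5)/14-.5+330,(v+.5)/14-.5+280)
for uv in((250,200),(300,260),(370,310),(350,400),(430,440),(430,530)):
    u,v=un(*uv);dd=D[int(round(v)),int(round(u))];o,r=ray("side",u,v);print(uv,np.round(o+r*dd,4))
along=lambda uv,z:plane("side",*un(*uv),z)[:2]@a
for zb in(.104,.106,.108):
    L=[along(x,zb) for x in((180,195),(240,245),(293,298),(393,413),)]
    M=along((357,480),.11),along((580,380),.11),along((395,463),.11)
    hb=along((140,130),zb)
    print(zb,"marks10,20,30,50",np.round(L,4),"diffs",np.round(np.diff(L),4),"mouth",np.round(M,4),"hd back",round(hb,4))
```

```text
(250, 200) [0.4823 0.1176 0.1062]
(300, 260) [0.4742 0.1247 0.1062]
(370, 310) [0.4652 0.128  0.1049]
(350, 400) [0.4627 0.1419 0.105 ]
(430, 440) [0.4525 0.1465 0.107 ]
(430, 530) [0.4481 0.1603 0.1084]
0.104 marks10,20,30,50 [0.3121 0.3021 0.2922 0.2722] diffs [-0.01   -0.0099 -0.0201] mouth [0.2607 0.2614 0.2608] hd back 0.3233
0.106 marks10,20,30,50 [0.3103 0.3003 0.2905 0.2705] diffs [-0.01   -0.0098 -0.02  ] mouth [0.2607 0.2614 0.2608] hd back 0.3214
0.108 marks10,20,30,50 [0.3084 0.2985 0.2887 0.2688] diffs [-0.0099 -0.0098 -0.0199] mouth [0.2607 0.2614 0.2608] hd back 0.3195
```

Marks at 10, 20, 30 and 50 are readable (50 right across at (393,413)). The extrapolated 60 mark is within about 0.5 mm of the mouth (59.6), robot travel gives 59.5, and the top-view roller position gives 60.6. A small 0.3 mm nudge, then a final look.

```bash
python3 -m crank '[[[-0.0003,0,0],[0,0,0],0.03],[[0,0,0],[0,0,0],0.03],[[0,0,0],[0,0,0],0.03]]' 40
for i in 1 2 3; do python3 -m crank '[[[0,0,0],[0,0,0],0.03]]' 40 | sed -n '2p;4,5p'; done
python3 - <<'E'
from h import *
im,d=bot.read_camera("side");cv2.imwrite("pics/h1.png",im[:,:,::-1]);crop(im,290,230,390,330,6,"pics/h2.png")
to(.5122,.0977,.091)
E
```

```text
t: 16.82
eef_pos: [0.5121, 0.0978, 0.091]
tool_rot: [-0.001, 0.329, 0.944, -0.0]
contact_force: [-5.4, -2.2, 9.1]
gripper_width: 0.392
eef_pos: [0.5121, 0.0978, 0.091]
contact_force: [-3.9, -2.6, 9.0]
gripper_width: 0.393
eef_pos: [0.5121, 0.0978, 0.091]
contact_force: [-4.8, -2.4, 9.7]
gripper_width: 0.393
eef_pos: [0.5121, 0.0978, 0.091]
contact_force: [-4.8, -2.2, 9.3]
gripper_width: 0.396
t 17.25 pos [0.512  0.0978 0.091 ] shift [-0.0002  0.     -0.    ] turn [-0.07 -0.07 -0.07] F [-4.6 -3.1  9.8] w 33.5
```

View pics/h1.png

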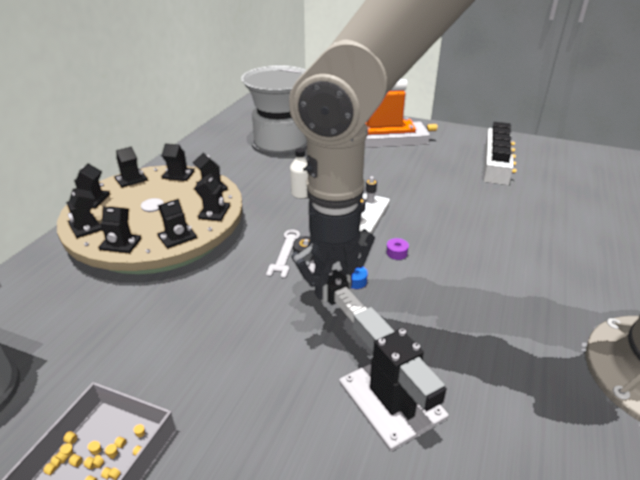

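View pics/h2.png

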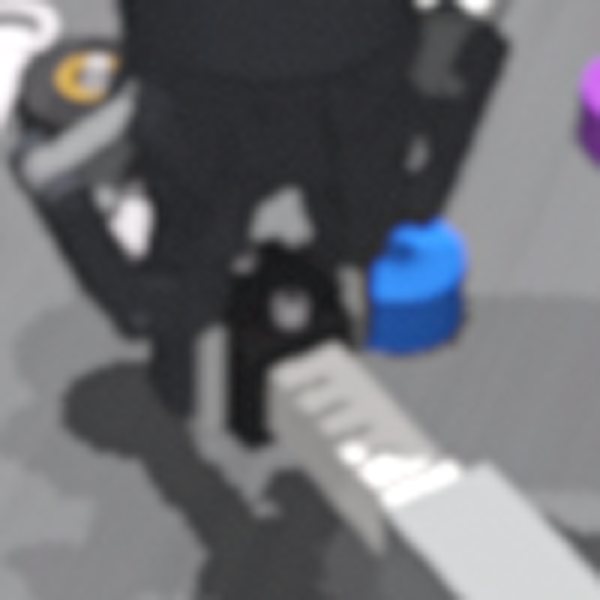

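The final view shows the roller on the pin (302,243 in the full picture), the pad over the button, and the 60 mark at the mouth. The wrench, bottle and block are where they were. Forces are steady. Handing in.

```bash
python3 -c "from station import bot;print(bot.hand_in())"
```

```text
the job is handed in; nothing more can be done
None
```

The job is handed in at about 17.3 s. The large roller is on the end pin and the arm is drawn out to the 60 mm mark, with the gripper still holding the head and the button pressed in.

- **Roller:** I lifted the 44 mm dark roller off its post and lowered it over the pin until it met the shoulder (contact rose to about 7 N). After letting go, the side view showed it level with the pin through the bush. In the last picture it is partly hidden by the gripper but still on the pin.
- **Button:** I squeezed the head with 40 N. The gripper reading of 33.5–34 mm is below the 36 mm expected for a pressed button; the roller also read about 1 mm small. The button is hidden behind the pad, so I judged it pressed in because the arm slid freely, with about 1–2 N of spring pull.
- **Scale:** the checks, with the arm starting at 15 mm:

| Check | Reading | When |
|---|---|---|
| Robot travel | about 59.8 mm | at hand-in |
| Scale marks in the side view | about 59.6 mm | before a last 0.3 mm nudge |
| Roller position, top view | 60.6 mm | before the nudge |
| Roller position, side view | about 62 mm | before the nudge |

I did not rely on the side-view roller position, because the gripper partly hid the bush.

- **Forces:** the highest wrist force I saw was about 20 N, and it was steady at about 10 N when I handed in.
- **Left alone:** I touched none of the other items. The wrench looks unmoved in the last picture, but the bottle, the two smaller rollers and part of the block were partly hidden behind the robot.

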